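Check a contact gauge on its sloping reference plate

ROBOT

A 6-joint arm with a two-finger parallel gripper is mounted at the origin on a cart in front of the work surface, level with it; the furniture and walls round the work are solid. World frame = base frame: x ahead of the robot, y to its left, z up, the work surface at z = 0. Lengths are in mm, angles in rad, forces in N, time in s.
With the tool pointing down it reaches from about 300 to 875 mm from the base axis. Payload 6.4 kg.
Tool frame: the origin (TCP) lies where the fingers leave the gripper's body, on its centre line; the fingertips stand 64 mm ahead of it and the grasp point (between the pads) lies 45 mm ahead of it; z points along the fingers, y is the line along which they close (so a half turn about z gives the same grasp; the last joint's range is limited). The gripper opens to 88 mm and grips with 3 to 60 N. Pads are 18 mm wide; open, the fingers measure 123 mm over their backs; the gripper's body (75 mm by 187 mm) begins 45 mm behind the grasp point.
Start: joints at [-1.405, 0.181, 1.607, -0, 1.354, -0.206], TCP at [208.91, -535.722, 302.714] pointing down, gripper open.
Joint ranges: [-2.99, 2.99], [-0.89, 2.07], [0.3, 2.58], [-1.14, 4.28], [0, 2.63], [-3.12, 3.12]. Speed limits (rad/s): [2.57, 2.57, 3.01, 3.14, 3.14, 3.14].

INTERFACE

Orientations are given as a rotation vector (axis times angle).
In Python, from rig import status, snapshot, job, look_for gives the robot as it stands. The module is installed in compiled form; this text tells all that it offers.
- The arm moves only by the tool send_rows, never from a script. Its arguments are lists of equal length, an entry for each row: "delta_pos": the shift along the tool's x, y, z in parts of the range, where 1.0 means 500 mm, a list of three; "delta_rot": the turn, a rotation vector about the tool's x, y, z in normalised numbers (1 is pi rad), a list of three; "gripper": the finger opening in mm, from 0 to 88.1. In form: {"delta_pos": [[x, y, z], ...], "delta_rot": [[ax, ay, az], ...], "gripper": [gripper, ...]}. A call has 1 to 10 rows; each row is the pose to reach, as a shift and turn from the pose commanded when the call began, along the tool's axes at that moment; what a row does not reach only later rows make up. A row lasts 1/10 s, in which the tool goes at most 50 mm and 8.59 degrees, less where a joint would pass 70% of its speed; a pose out of reach is approached as far as the arm can. No shift or turn number may pass 1 either way. A call with a gripper value outside its range is refused whole. The fingers move at their own pace and stop on an object; the grip force is fixed at half the most. Time passes only in rows, so rows that repeat a pose let the fingers close. It gives the time, the measured TCP pose, the force, the opening and the grip force at its end, in the units of the state.
- status.get_state(): the state, without advancing time (a new reading comes with each control period).
- snapshot(name): name is "scene" or "top"; returns a dict with "image" (420x560x3 uint8, blue, green, red), "range_z" (420x560 float32, mm along the optical axis (not along the pixel's ray), 0 where there is no reading), "mtx" (3x3 intrinsics, pixels), "eye" and "rotation" of the camera in the world. Camera axes: x right, y up, looking along -z (the intrinsics and any distortion apply to the point x, -y, -z); pixel columns grow to the right and rows downward; lengths in mm; the calibration is good to about 2 mm. A picture is of the moment at which its call begins.
- job.job_done(): hands the job in; it is judged then, once.
Trained networks look in a picture, given as the dict that the camera call returned (one of the last four; its "shot" number tells which), for a name from the list of things; names that differ only in an ending like _2 or _b are one class to them, and where a whole thing is asked for, a point or a joint stands for the part that bears it (a point fixed in the world has none). Each returns a list of dicts, best first, with "p" (0 to 1); they miss things now and then, are a little off and sometimes report something else, mostly with a low value. They report only what shows in the picture. A call takes as long as a camera call. They do not tell look-alikes from the thing itself.
- look_for(target, picture): "box" ([left, top, right, bottom] in pixels, round what is visible of it).
The state is a dict: "clock": time; "joint_positions": joint angles; "qd": joint speeds; "tau": joint torques, N m; "tcp_pos": TCP position; "tcp_rot": TCP orientation; "contact_force": force on the tool from outside, world axes, zero at the start; "torque": the same for the moment, N m; "grip_width": finger opening in mm; "grasp_force": force on a finger pad.
Only numpy, scipy, OpenCV 4.12 (cv2) and the standard library are available. Lean on these libraries where they do the work, as an engineer would, in place of code of your own. Each camera call takes 0.05 s, during which the arm holds its last target. There are 200 camera calls.

TASK

Lift the contact gauge (the tallest of the hand tools hanging in the freely spinning carousel stand) straight out of its ring and set its spring-loaded tip inside the ring mark of the sloping reference plate, with the gauge square to the plate and pressed lightly, so that the tip is pushed in about half of its 10 mm travel. Hold it there still for two seconds for the reading and finish while holding it so: do not put it down or let go. Do not push the gauge hard against the plate, leave the other two tools hanging in the carousel, and do not shift the things standing round about.

Things in the scene. Friction and masses are not known exactly. Their poses are not given: they have to be found in the camera images.
- gauge: contact gauge: grey hand tool with ribbed head, 130 mm long, 0.12 kg, round about its z axis (z points from tip to head). Origin: centre of its collar's underside. Collar 30 mm in diameter, from 0 to 8 mm above; head 26 mm in diameter, 8 to 68 mm above; sleeve 18 mm in diameter to 40 mm below; spring tip 6 mm in diameter, round end, to 62 mm below. Hangs by its collar in a carousel ring
- tip (a point): the end of the gauge's spring tip; it moves with the tip; axes as the gauge's
- plunger (a joint): how far the gauge's spring tip is pushed in: 0 out (as at the start) to 0.010 m, where it bottoms and becomes hard. It begins to move at about 0.9 N and needs 0.3 N more for each mm (2.4 N at half travel)
- ring (a point): centre of the ring mark (dark circle, 18 mm inner diameter) on the aluminium reference plate; its z axis is the plate's outward normal, which leans 0.35 rad from vertical towards the stand's -x side (the plate's low front edge). 24 mm and 48 mm from it towards -y of this frame are a square and a triangle mark that are not used
- ref_stand: fixed stand of the sloping plate, origin in the centre of its underside, footprint 100 mm (x) by 86 mm (y). The plate, 96 mm (along the slope) by 84 mm, has its face centre 58 mm above the surface and rises towards the stand's +x; its highest edge is at about 75 mm. The ring mark lies 24 mm from the face centre towards +y
- carousel: fixed foot of the carousel, origin in the centre of its underside, on the spin axis. A white tray 136 mm in diameter turns freely on it, with a central post 112 mm high and four arms, each with a level open ring (22 mm bore, 34 mm outside, top 100 mm above the surface), 48 mm from the spin axis to ring centre, 90 degrees apart. One touch sets it spinning
- scriber: another tool in the carousel, with a thin grip 14 mm in diameter that ends 36 mm above its collar's underside (its origin); stays there
- plug_pin: another tool in the carousel, with a mushroom knob 28 mm in diameter that ends 30 mm above its collar's underside (its origin); stays there
- vial_2: bystander: small capped bottle, 22 mm in diameter, 53 mm high, origin under its centre
- strips_1: bystander: dark capped bottle, 34 mm in diameter, 63 mm high, origin under its centre
- tape_roll: bystander: roll of tape lying flat, 92 mm in diameter, 48 mm high, origin under its centre
There are look-alikes about, which are no part of the job. What is shaped like the gauge but red is not meant.

How it is judged:
By the outcome, as a careful person would: the job done as asked, in the order asked, and still so for the second after the job is handed in, while the arm keeps its last pose, push and grip.
It also fails if it takes over 42 s, if anything falls off the work surface, if the arm or the gripper's body presses on something with over 40 N, if the wrist force passes 120 N, or if a joint passes its speed limit or range.

## Working session

There is one attempt and no reset: what is moved stays moved. The work goes in short steps, Python scripts to look and compute and a tool call to move; the robot and the scene stay as the last step left them, time stands still between calls to the robot, and variables do not carry over. Pictures are saved under pics/ and viewed, at most 10 in all, crops included, and the job is handed in when it is done.

Besides the shell and the picture viewer there is one more tool, called after ">>>" by a JSON object that holds its "api" and its "payload". send_rows: Moves the arm, as the interface text tells. Its arguments: {"type":"object","properties":{"delta_pos":{"type":"array","items":{"type":"array","items":{"type":"number"}}},"delta_rot":{"type":"array","items":{"type":"array","items":{"type":"number"}}},"gripper":{"type":"array","items":{"type":"number"}}},"required":["delta_pos","delta_rot","gripper"]}

```bash
mkdir -p pics
cat > h.py <<'E'
import numpy as np,cv2
from scipy.spatial.transform import Rotation as R
from rig import status,snapshot,job,look_for
def cloud(s):
    z=s["range_z"];K=np.array(s["mtx"]);v,u=np.mgrid[:z.shape[0],:z.shape[1]]
    p=np.stack([(u-K[0,2])/K[0,0]*z,-(v-K[1,2])/K[1,1]*z,-z],-1)
    Rm=np.array(s["rotation"])
    if Rm.shape!=(3,3): Rm=R.from_rotvec(Rm).as_matrix()
    w=p@Rm.T+np.array(s["eye"]); w[z==0]=np.nan
    return w
E
python3 - <<'E'
from h import *
st=status.get_state();print(st)
for n in("scene","top"):
    s=snapshot(n);cv2.imwrite(f"pics/{n}0.png",s["image"]);print(n,s["mtx"],s["eye"],s["rotation"],[k for k in s])
    w=cloud(s);np.savez(f"{n}0.npz",w=w,im=s["image"],eye=s["eye"],K=s["mtx"],R=s["rotation"])
    for t in("gauge","carousel","ref_stand","scriber","plug_pin","vial_2","strips_1","tape_roll"):
        for d in look_for(t,s)[:3]:
            b=np.array(d["box"]);c=((b[:2]+b[2:])/2).astype(int);print(t,round(d["p"],2),b.round(),w[c[1],c[0]].round())
E
```

```text
{'clock': 0.0, 'joint_positions': array([-1.40527718e+00,  1.81525631e-01,  1.60799501e+00, -1.78363407e-05,
        1.35379859e+00, -2.06278176e-01]), 'qd': array([-6.49149557e-04,  1.63231041e-03,  1.06159199e-03, -3.00794367e-04,
       -6.89982828e-05,  4.99499489e-04]), 'tau': array([ 1.12355745e-03, -4.33868408e+01, -3.41851223e+01,  7.01716938e-02,
        3.83530569e-02, -1.20701015e-04]), 'tcp_pos': array([ 208.84449432, -535.27651184,  301.82499   ]), 'tcp_rot': array([-3.08576679e+00, -5.80346726e-01, -2.79029201e-05]), 'contact_force': array([-0.07318574,  0.44594161,  0.25920645]), 'torque': array([ 0.01250114,  0.04650137, -0.0228209 ]), 'grasp_force': 0.0, 'grip_width': 88.15153524350488}
scene [[507.48095373   0.         279.76577717]
 [  0.         507.48095373 210.23678344]
 [  0.           0.           1.        ]] [  -6.64504071 -453.95446133  491.75305585] [ 1.01211457 -0.44207163 -0.69295199] ['image', 'range_z', 'mtx', 'eye', 'rotation', 'shot']
gauge 0.91 [135. 183. 157. 258.] [364. 218.  74.]
gauge 0.65 [344. 173. 365. 242.] [nan nan nan]
carousel 0.56 [287. 
[... 490 characters left out ...]

 [  0.           0.           1.        ]] [391.86988205  62.09192268 966.20731762] [ 0.15348305 -0.11902624 -1.54816996] ['image', 'range_z', 'mtx', 'eye', 'rotation', 'shot']
gauge 0.84 [192. 303. 213. 321.] [371. 221. 131.]
gauge 0.66 [346. 164. 361. 189.] [593. -21. 167.]
carousel 0.89 [301. 178. 372. 249.] [545.   2.  96.]
ref_stand 0.62 [207. 203. 266. 268.] [508. 180.  57.]
ref_stand 0.56 [311. 180. 321. 202.] [575.  38. 131.]
scriber 0.47 [356. 208. 377. 228.] [532. -46. 134.]
plug_pin 0.62 [307. 180. 322. 199.] [579.  41. 131.]
vial_2 0.4 [284. 275. 300. 284.] [430.  79.  53.]
strips_1 0.66 [370. 137. 387. 158.] [680. -80.  49.]
tape_roll 0.79 [285. 122. 332. 169.] [697.  51.   1.]
```

View pics/scene0.png

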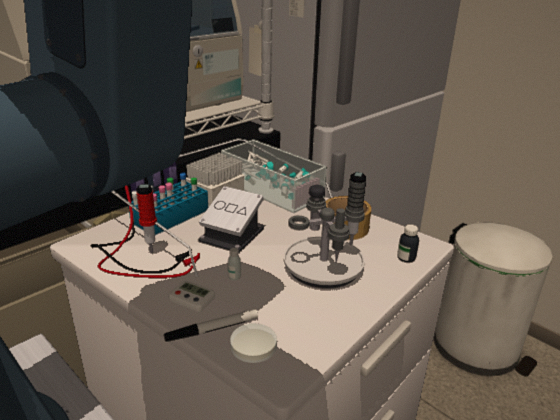

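View pics/top0.png

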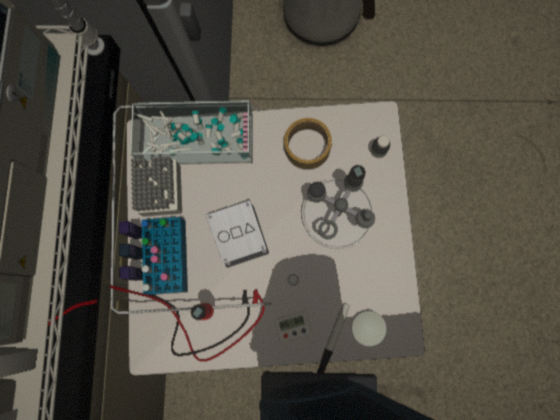

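The grey gauge is at scene (357,190) and top (355,175). The red look-alike is at top (202,311). The ring mark is the left circle on the plate at top (224,236), and the empty carousel ring at top (324,229) lies opposite the gauge.

```bash
cat > m.py <<'E'
from h import *
from scipy.optimize import least_squares
D={n:np.load(f"{n}0.npz") for n in("scene","top")}
def near(w,c,r,z0,z1): return w[(np.hypot(w[...,0]-c[0],w[...,1]-c[1])<r)&(w[...,2]>z0)&(w[...,2]<z1)]
def circ(p,r,c0):
    return least_squares(lambda c:np.hypot(p[:,0]-c[0],p[:,1]-c[1])-r,c0,loss="soft_l1").x
for n,d in D.items():
    w=d["w"]
    print(n,"table z",np.nanmedian(near(w,(430,0),40,-15,15)[:,2]))
    for nm,c0,r,z0,z1 in(("gauge",(590,-25),13,112,160),("plug",(575,38),14,118,128),("scriber",(530,-50),7,112,132),("post",(550,-7),6,103,115)):
        p=near(w,c0,28,z0,z1)
        if len(p)<8: print(nm,len(p));continue
        print(nm,len(p),circ(p,r,p[:,:2].mean(0)).round(1), "bbox mid",((p.min(0)+p.max(0))/2).round(1),"top",np.nanmax(near(w,c0,28,60,300)[:,2]).round(1))
    p=near(w,(590,-25),28,162,175)
    if len(p):print("gauge top",p.mean(0).round(1),len(p))
    # plate plane
    q=near(w,(508,178),60,25,80); 
    c=np.linalg.lstsq(np.c_[q[:,:2],np.ones(len(q))],q[:,2],rcond=None)[0]
    for _ in range(8):
        e=q[:,2]-np.c_[q[:,:2],np.ones(len(q))]@c;k=abs(e)<4
        c=np.linalg.lstsq(np.c_[q[k][:,:2],np.ones(k.sum())],q[k][:,2],rcond=None)[0]
    nv=np.array([-c[0],-c[1],1]);nv/=np.linalg.norm(nv)
    print("plate n",nv.round(3),"tilt",np.arccos(nv[2]).round(3),"az",np.arctan2(nv[1],nv[0]).round(3),k.sum(),"coef",c)
    pl=q[k];rect=cv2.minAreaRect(pl[:,:2].astype(np.float32));print("rect",rect,"z at centre",c@[*rect[0],1])
    np.savez(f"plate_{n}.npz",c=c)
    im=d["im"];a=(205,175,270,250) if n=="scene" else (200,195,270,270)
    cr=cv2.resize(im[a[1]:a[3],a[0]:a[2]],None,fx=5,fy=5,interpolation=cv2.INTER_CUBIC);cv2.imwrite(f"pics/{n}_c.png",cr)
    # dark marks -> rays with plane
    g=cv2.cvtColor(im,cv2.COLOR_BGR2GRAY)
    K=d["K"];Rm=R.from_rotvec(d["R"]).as_matrix();eye=d["eye"]
    def hit(u,v):
        r=Rm@[(u-K[0,2])/K[0,0],-(v-K[1,2])/K[1,1],-1.];s=(c@[eye[0],eye[1],1]-eye[2])/(r[2]-c[0]*r[0]-c[1]*r[1]);return eye+s*r
    # use cloud membership of plate, local darkness
    wp=np.abs(w[...,2]-(w[...,:2]@c[:2]+c[2]))<6
    wp&=np.hypot(w[...,0]-508,w[...,1]-178)<60
    m=(wp&(g<cv2.blur(g,(15,15))*0.8)).astype(np.uint8)
    N,L,S,C=cv2.connectedComponentsWithStats(m,connectivity=8)
    for i in range(1,N):
        if S[i,4]>15: 
            bx=S[i]; print(" mark",bx, "boxmid hit",hit(bx[0]+(bx[2]-1)/2,bx[1]+(bx[3]-1)/2).round(1))
E
python3 m.py; python3 -c "
import cv2,numpy as np
a=cv2.imread('pics/scene_c.png');b=cv2.imread('pics/top_c.png');h=max(a.shape[0],b.shape[0])
p=lambda i:np.pad(i,((0,h-i.shape[0]),(0,0),(0,0)))
cv2.imwrite('pics/c.png',np.hstack([p(a),p(b)]))"
```

```text
scene table z 0.36360765414386265
gauge 458 [601.  -29.6] bbox mid [598.1 -30.2 136. ] top 169.9
plug 93 [581.1  35.6] bbox mid [577.9  32.9 123. ] top 131.9
scriber 110 [536.4 -49.9] bbox mid [534.3 -51.4 122. ] top 137.4
post 131 [554.8 -10.6] bbox mid [556.2  -9.3 108.5] top 113.9
gauge top [596.2 -33.  166.5] 127
plate n [-0.324 -0.118  0.939] tilt 0.352 az -2.793 1771 coef [ 3.44665536e-01  1.25298034e-01 -1.41071692e+02]
rect ((512.8883056640625, 178.5228271484375), (92.70964813232422, 85.967529296875), 20.273576736450195) z at centre 58.071789882468295
 mark [214 201  24  12  76] boxmid hit [509.9 189.2  58.4]
 mark [251 200  10  16  17] boxmid hit [541.3 142.5  63.3]
 mark [236 207  10   8  32] boxmid hit [520.1 159.4  58.2]
 mark [199 222  15   5  26] boxmid hit [461.9 186.1  41.5]
top table z 0.23074488571694474
gauge 117 [600.7 -28.2] bbox mid [596.2 -27.7 136.1] top 172.2
plug 76 [581.2  36.5] bbox mid [579.4  37.  123.7] top 133.8
scriber 19 [536.  -48.7] bbox mid [533.  -46.5 121.8] top 138.8
post 145 [557.   -5.3] bbox mid [557.6  -5.3 109.9] top 115.4
gauge top [599.5 -27.5 167.4] 186
plate n [-0.322 -0.119  0.939] tilt 0.351 az -2.788 2331 coef [ 3.43402863e-01  1.26660508e-01 -1.40760057e+02]
rect ((513.5560302734375, 180.67420959472656), (91.38004302978516, 84.17833709716797), 19.517658233642578) z at centre 58.48084170718815
```

View pics/c.png

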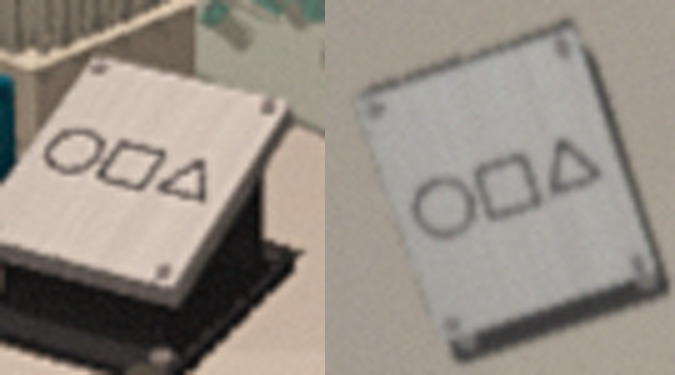

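Ring centre is at about crop (74,150) in the scene half and (119,208) in the top half. The carousel geometry agrees: plug and scriber are 96 mm apart, which puts the axis at (558.7,-6.6) and the gauge at (601,-29).

```bash
cat >> h.py <<'E'
def Rt(z,y):
    z=np.array(z,float);z/=np.linalg.norm(z);y=np.array(y,float);y-=z*(y@z);y/=np.linalg.norm(y)
    return np.c_[np.cross(y,z),y,z]
def delta(p,Rm,p0=None,R0=None):
    s=status.get_state()
    p0=s["tcp_pos"] if p0 is None else p0
    R0=R.from_rotvec(s["tcp_rot"]).as_matrix() if R0 is None else R0
    return (R0.T@(np.array(p)-p0)).round(2),R.from_matrix(R0.T@Rm).as_rotvec().round(4)
NP=np.array([-.323,-.1185,.939]);NP/=np.linalg.norm(NP)
YG=np.array([.885,-.466,0])
RG=Rt([0,0,-1],YG)
E
python3 - <<'E'
from h import *
D={n:np.load(f"{n}0.npz") for n in("scene","top")}
for n,uv in(("scene",(74,150)),("top",(119,208))):
    d=D[n];c=np.load(f"plate_{n}.npz")["c"];o=(205,175) if n=="scene" else (200,195)
    u,v=[(x+.5)/5-.5+q for x,q in zip(uv,o)]
    K=d["K"];r=R.from_rotvec(d["R"]).as_matrix()@[(u-K[0,2])/K[0,0],-(v-K[1,2])/K[1,1],-1.];e=d["eye"]
    s=(c@[e[0],e[1],1]-e[2])/(r[2]-c[0]*r[0]-c[1]*r[1]);print(n,(e+s*r).round(1))
w=np.concatenate([D[n]["w"].reshape(-1,3) for n in D]);w=w[~np.isnan(w).any(1)]
for x in range(300,800,50): print(x,[int(np.r_[0,w[(abs(w[:,0]-x-25)<25)&(abs(w[:,1]-y-25)<25)&(w[:,2]<450)][:,2]].max()) for y in range(-150,450,50)])
print(delta([601,-29,300],RG))
z=-NP;print(Rt(z,YG)[:,1],RG.T)
E
```

```text
scene [506.1 202.1  58.7]
top [505.  202.9  58.3]
300 [5, 19, 20, 19, 19, 17, 12, 25, 17, 5, 5, 40]
350 [6, 19, 18, 15, 18, 57, 65, 133, 79, 85, 93, 113]
400 [6, 6, 4, 5, 56, 23, 24, 5, 67, 80, 123, 39]
450 [4, 5, 25, 102, 5, 53, 57, 61, 48, 69, 91, 41]
500 [5, 137, 138, 107, 24, 66, 78, 77, 48, 69, 89, 84]
550 [5, 106, 171, 133, 105, 71, 76, 75, 74, 75, 84, 85]
600 [6, 24, 172, 51, 49, 5, 5, 5, 67, 75, 73, 81]
650 [59, 66, 4, 51, 51, 4, 79, 79, 78, 77, 79, 80]
700 [6, 42, 4, 51, 52, 5, 80, 59, 70, 77, 77, 75]
750 [4, 6, 5, 5, 6, 7, 78, 77, 77, 78, 77, 39]
(array([ 549.36, -329.69,    2.74]), array([-0.000e+00, -1.000e-04, -7.144e-01]))
[ 0.83279874 -0.50689264  0.2224997 ] [[ 0.46591125  0.88483146  0.        ]
 [ 0.88483146 -0.46591125  0.        ]
 [ 0.          0.         -1.        ]]
```

Units first: shifts go in shares of 500 mm and turns go in shares of pi rad. So 450 mm is 0.9, 405 mm is 0.81, -0.7144 rad is -0.2274.

>>> {"api": "send_rows", "payload": {"delta_pos": [[0.09,-0.054,0],[0.18,-0.108,0],[0.27,-0.162,0],[0.36,-0.216,0],[0.45,-0.27,0],[0.54,-0.324,0],[0.63,-0.378,0],[0.72,-0.432,0],[0.81,-0.486,0],[0.9,-0.54,0]], "delta_rot": [[0,0,-0.0223],[0,0,-0.0446],[0,0,-0.0668],[0,0,-0.0891],[0,0,-0.1146],[0,0,-0.1369],[0,0,-0.1592],[0,0,-0.1814],[0,0,-0.2037],[0,0,-0.2274]], "gripper": [60,60,60,60,60,60,60,60,60,60]}}

```text
clock: 1.9
tcp_pos: [515.9, -138.4, 303.1]
tcp_rot: [2.686, 1.627, 0.001]
contact_force: [0.3, -0.6, -1.0]
grip_width: 59.8
grasp_force: 0.0
```

```bash
python3 -c "
from h import *
print(status.get_state()['tcp_pos'],delta([601,-29,260],RG))"
```

```text
[ 515.92686328 -138.41709538  303.07887532] (array([136.38,  24.67,  43.09]), array([0.0009, 0.0001, 0.003 ]))
```

>>> {"api": "send_rows", "payload": {"delta_pos": [[0,0,0],[0,0,0],[0,0,0]], "delta_rot": [[0,0,0],[0,0,0],[0,0,0]], "gripper": [60,60,60]}}

```text
clock: 2.2
tcp_pos: [514.4, -141.0, 302.6]
tcp_rot: [-2.69, -1.622, 0.001]
contact_force: [0.7, -0.9, 0.7]
grip_width: 60.0
grasp_force: 0.0
```

```bash
python3 -c "
from h import *
print(status.get_state()['tcp_pos'],delta([601,-29,250],RG))"
```

```text
[ 514.42374465 -141.0151105   302.62761926] (array([139.5 ,  24.28,  52.56]), array([-0.0003,  0.0005, -0.0011]))
```

To row units: 139.5 mm is 0.279, 105 mm is 0.21, -0.001 rad is -0.0003.

>>> {"api": "send_rows", "payload": {"delta_pos": [[0.07,0.012,0.026],[0.14,0.024,0.052],[0.21,0.036,0.078],[0.279,0.0486,0.1052],[0.279,0.0486,0.1052],[0.279,0.0486,0.1052],[0.279,0.0486,0.1052],[0.279,0.0486,0.1052]], "delta_rot": [[0,0,0],[0,0,0],[0,0,0],[0,0,-0.0003],[0,0,-0.0003],[0,0,-0.0003],[0,0,-0.0003],[0,0,-0.0003]], "gripper": [60,60,60,60,60,60,60,60]}}

```text
clock: 3.0
tcp_pos: [601.1, -29.9, 251.0]
tcp_rot: [2.69, 1.621, 0.001]
contact_force: [-0.5, -0.6, 0.1]
grip_width: 60.4
grasp_force: 0.0
```

Run:
```python
from h import *
print(status.get_state()['tcp_pos'],delta([601,-29,185],RG))
s=snapshot("scene");cv2.imwrite("pics/s1.png",cv2.resize(s["image"][100:260,260:460],None,fx=3,fy=3))
t=snapshot("top");
from m import near,circ
w=cloud(s);p=near(w,(600,-29),22,112,160);print(len(p),circ(p,13,p[:,:2].mean(0)))
```

```text
[601.14234805 -29.89560015 250.98856785] (array([ 0.72, -0.62, 65.99]), array([ 0.0012, -0.    , -0.0013]))
scene table z 0.36360765414386265
gauge 458 [601.  -29.6] bbox mid [598.1 -30.2 136. ] top 169.9
plug 93 [581.1  35.6] bbox mid [577.9  32.9 123. ] top 131.9
scriber 110 [536.4 -49.9] bbox mid [534.3 -51.4 122. ] top 137.4
post 131 [554.8 -10.6] bbox mid [556.2  -9.3 108.5] top 113.9
gauge top [596.2 -33.  166.5] 127
plate n [-0.324 -0.118  0.939] tilt 0.352 az -2.793 1771 coef [ 3.44665536e-01  1.25298034e-01 -1.41071692e+02]
rect ((512.8883056640625, 178.5228271484375), (92.70964813232422, 85.967529296875), 20.273576736450195) z at centre 58.071789882468295
 mark [214 201  24  12  76] boxmid hit [509.9 189.2  58.4]
 mark [251 200  10  16  17] boxmid hit [541.3 142.5  63.3]
 mark [236 207  10   8  32] boxmid hit [520.1 159.4  58.2]
 mark [199 222  15   5  26] boxmid hit [461.9 186.1  41.5]
top table z 0.23074488571694474
gauge 117 [600.7 -28.2] bbox mid [596.2 -27.7 136.1] top 172.2
plug 76 [581.2  36.5] bbox mid [579.4  37.  123.7] top 133.8
scriber 19 [536.  -48.7] bbox mid [533.  -46.5 121.8] top 138.8
post 145 [557.   -5.3] bbox mid [557.6  -5.3 109.9] top 115.4
gauge top [599.5 -27.5 167.4] 186
plate n [-0.322 -0.119  0.939] tilt 0.351 az -2.788 2331 coef [ 3.43402863e-01  1.26660508e-01 -1.40760057e+02]
rect ((513.5560302734375, 180.67420959472656), (91.38004302978516, 84.17833709716797), 19.517658233642578) z at centre 58.48084170718815
457 [600.91117562 -29.53105652]
```

View pics/s1.png

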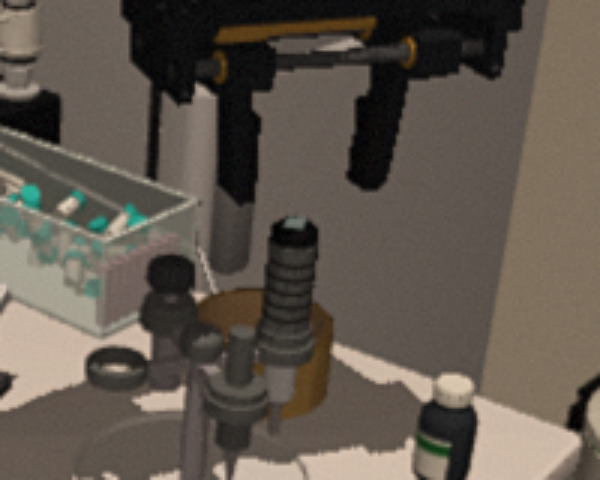

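The gripper straddles the gauge (head at crop (293,280)), fingers at crop (235,150) and (372,140). Next I descend and close.

To row units: 66 mm is 0.132, 55 mm is 0.11.

>>> {"api": "send_rows", "payload": {"delta_pos": [[0.001,-0.0006,0.04],[0.001,-0.0006,0.08],[0.001,-0.0006,0.11],[0.001,-0.0006,0.132],[0.001,-0.0006,0.132],[0.001,-0.0006,0.132]], "delta_rot": [[0,0,0],[0,0,0],[0,0,0],[0,0,0],[0,0,0],[0,0,0]], "gripper": [60,60,60,60,60,60]}}

```text
clock: 3.7
tcp_pos: [601.6, -27.7, 184.5]
tcp_rot: [2.689, 1.625, 0.0]
contact_force: [-0.3, 0.2, 0.2]
grip_width: 60.0
grasp_force: 0.0
```

>>> {"api": "send_rows", "payload": {"delta_pos": [[0,0,0],[0,0,0],[0,0,0],[0,0,0],[0,0,0],[0,0,0],[0,0,0],[0,0,0]], "delta_rot": [[0,0,0],[0,0,0],[0,0,0],[0,0,0],[0,0,0],[0,0,0],[0,0,0],[0,0,0]], "gripper": [45,38,34,30,27,24,20,20]}}

```text
clock: 4.5
tcp_pos: [601.3, -27.5, 184.2]
tcp_rot: [-2.689, -1.625, 0.0]
contact_force: [-1.3, 0.9, 2.1]
grip_width: 25.3
grasp_force: 30.0
```

To row units: -100 mm is -0.2, -90 mm is -0.18.

>>> {"api": "send_rows", "payload": {"delta_pos": [[0,0,-0.006],[0,0,-0.02],[0,0,-0.04],[0,0,-0.064],[0,0,-0.092],[0,0,-0.12],[0,0,-0.15],[0,0,-0.18],[0,0,-0.2],[0,0,-0.2]], "delta_rot": [[0,0,0],[0,0,0],[0,0,0],[0,0,0],[0,0,0],[0,0,0],[0,0,0],[0,0,0],[0,0,0],[0,0,0]], "gripper": [10,10,10,10,10,10,10,10,10,10]}}

```text
clock: 5.5
tcp_pos: [602.2, -27.8, 286.4]
tcp_rot: [2.686, 1.624, 0.004]
contact_force: [0.1, -0.5, -2.0]
grip_width: 25.2
grasp_force: 30.0
```

```bash
sed -i 's/^for n,d in D.items/if __name__=="__main__":\n  D=D\nfor n,d in (D if __name__=="__main__" else {}).items/' m.py
cat > g.py <<'E'
from m import *
def gauge(s,n):
    st=status.get_state();Rm=R.from_rotvec(st["tcp_rot"]).as_matrix();w=cloud(s).reshape(-1,3);w=w[~np.isnan(w).any(1)]
    q=(w-st["tcp_pos"])@Rm  # tool frame
    q=q[np.hypot(q[:,0],q[:,1])<25]
    out={}
    for nm,a,b,r in(("sleeve",97,124,9),("tip",130,146,3),("collar",78,84,15)):
        p=q[(q[:,2]>a)&(q[:,2]<b)]
        if len(p)>5: print(n,nm,len(p),"xy tool",circ(p,r,p[:,:2].mean(0)).round(1))
    ax=q[np.hypot(q[:,0],q[:,1])<6]; print(n,"max z tool",np.sort(q[:,2])[-8:].round(1))
    zz=q[:,2]; print([(int(k),round(float(np.ptp(q[(zz>k)&(zz<k+3)]@[1,0,0])),1) if ((zz>k)&(zz<k+3)).any() else 0,int(((zz>k)&(zz<k+3)).sum())) for k in range(70,156,3)])
    return q
E
python3 - <<'E'
from g import *
print(status.get_state())
s=snapshot("scene");gauge(s,"scene");cv2.imwrite("pics/s2.png",cv2.resize(s["image"][60:260,260:460],None,fx=3,fy=3))
E
```

```text
{'clock': 5.5, 'joint_positions': array([-2.42730220e-01,  2.54123634e-01,  1.55304741e+00,  3.57410037e-06,
        1.33080270e+00,  2.40789464e-01]), 'qd': array([-0.00046088,  0.02520637,  0.03162619, -0.00116312, -0.02349339,
        0.00148837]), 'tau': array([ 6.10544533e-02, -4.74984813e+01, -3.44034290e+01,  7.33350799e-02,
        2.58658268e-01, -1.65914611e-03]), 'tcp_pos': array([602.21119437, -27.75650335, 286.4463965 ]), 'tcp_rot': array([2.68648526, 1.62367275, 0.00401628]), 'contact_force': array([ 0.06419964, -0.46987744, -1.98901744]), 'torque': array([-0.02628669, -0.06800379, -0.01436461]), 'grasp_force': 29.980052449721768, 'grip_width': 25.180164563879124}
scene sleeve 158 xy tool [-1.8  1.3]
scene tip 26 xy tool [-2.1  1.1]
scene collar 52 xy tool [-1.2  1.5]
scene max z tool [269.  269.  269.  269.  269.1 269.2 269.3 269.5]
[(70, 16.9, 29), (73, 23.6, 52), (76, 21.5, 36), (79, 21.4, 29), (82, 7.2, 9), (85, 11.1, 18), (88, 8.2, 22), (91, 10.4, 18), (94, 14.0, 23), (97, 10.2, 22), (100, 10.6, 20), (103, 11.6, 22), (106, 11.2, 20), (109, 10.1, 17), (112, 15.3, 25), (115, 9.3, 19), (118, 9.9, 12), (121, 0.0, 1), (124, 4.6, 6), (127, 5.9, 9), (130, 4.9, 6), (133, 3.1, 7), (136, 3.2, 4), (139, 3.8, 8), (142, 0.0, 1), (145, 0, 0), (148, 0, 0), (151, 0, 0), (154, 0, 0)]
```

View pics/s2.png

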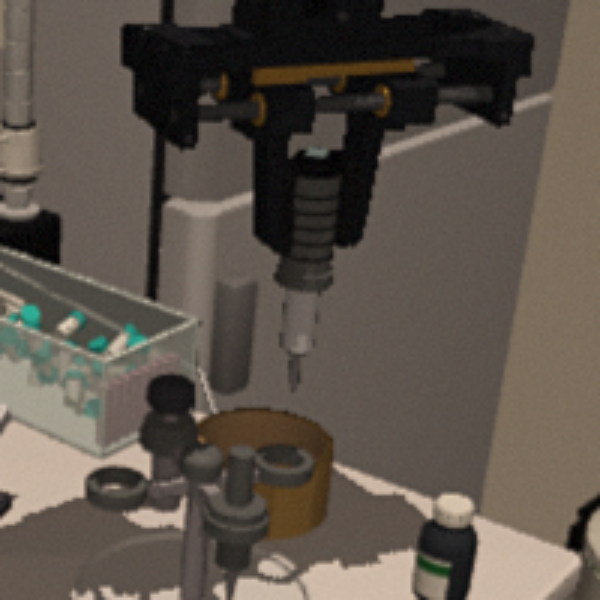

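The gauge is cleanly out: collar at crop (303,275), tip at (295,388), ring empty behind it, and the other two tools still hanging.

```bash
cat > plan.py <<'E'
from h import *
from scipy.spatial.transform import Slerp
RP=Rt(-NP,YG);RING=np.array([505.5,202.5,58.4])
if __name__=="__main__":
    print(delta([590,0,320],RG)); print(delta([520,120,320],RG)); print(delta(RING+NP*175,RP))
E
python3 plan.py
```

```text
(array([ 19.09, -23.17, -34.95]), array([ 0.0017, -0.0004,  0.0011]))
(array([  92.79, -140.93,  -35.12]), array([ 0.0017, -0.0004,  0.0011]))
(array([ 114.41, -232.69,   62.02]), array([-0.2298,  0.2638,  0.0321]))
```

To row units: -232.7 mm is -0.4654, -120 mm is -0.24, 0.2638 rad is 0.084.

>>> {"api": "send_rows", "payload": {"delta_pos": [[0.01,-0.014,-0.05],[0.05,-0.06,-0.07],[0.09,-0.12,-0.07],[0.13,-0.18,-0.07],[0.17,-0.24,-0.07],[0.19,-0.29,-0.05],[0.2,-0.34,-0.01],[0.21,-0.39,0.04],[0.22,-0.43,0.09],[0.2288,-0.4654,0.124]], "delta_rot": [[0,0,0],[0,0,0],[0,0,0],[-0.0064,0.0095,0],[-0.0191,0.0223,0.0032],[-0.0318,0.0382,0.0032],[-0.0446,0.0509,0.0064],[-0.0541,0.0637,0.0064],[-0.0637,0.0732,0.0095],[-0.0731,0.084,0.0102]], "gripper": [10,10,10,10,10,10,10,10,10,10]}}

```text
clock: 6.55
tcp_pos: [446.1, 182.4, 219.5]
tcp_rot: [2.625, 1.529, 0.526]
contact_force: [0.2, -0.2, -2.0]
grip_width: 25.4
grasp_force: 30.0
```

>>> {"api": "send_rows", "payload": {"delta_pos": [[0,0,0],[0,0,0],[0,0,0],[0,0,0],[0,0,0]], "delta_rot": [[0,0,0],[0,0,0],[0,0,0],[0,0,0],[0,0,0]], "gripper": [10,10,10,10,10]}}

```text
clock: 7.05
tcp_pos: [449.6, 181.5, 223.0]
tcp_rot: [2.623, 1.526, 0.53]
contact_force: [-0.4, 0.6, -1.9]
grip_width: 25.2
grasp_force: 30.0
```

Run:
```python
from g import *;from plan import *
print(status.get_state());print(delta(RING+NP*175,RP))
for n in("scene","top"):
    s=snapshot(n);gauge(s,n);np.savez(f"{n}1.npz",w=cloud(s),im=s["image"],eye=s["eye"],K=s["mtx"],R=s["rotation"])
    if n=="scene":cv2.imwrite("pics/s3.png",cv2.resize(s["image"][100:260,140:340],None,fx=4,fy=4,interpolation=2)[:600])
```

```text
{'clock': 7.05, 'joint_positions': array([ 0.09131394, -0.11216475,  2.1159352 ,  0.12386769,  0.80162661,
        0.53693842]), 'qd': array([ 0.00198816, -0.00159303,  0.01116175, -0.00042719, -0.0015819 ,
        0.00089896]), 'tau': array([ 2.56197498e-02, -2.69857246e+01, -3.28019929e+01,  4.56444640e-01,
       -1.60945997e+00,  1.90886110e-02]), 'tcp_pos': array([449.63517034, 181.52549084, 222.98327207]), 'tcp_rot': array([2.62314861, 1.52649822, 0.53003658]), 'contact_force': array([-0.38810422,  0.64968867, -1.92429096]), 'torque': array([-0.08331894,  0.15224463, -0.01172903]), 'grasp_force': 29.98110574238808, 'grip_width': 25.160713286109143}
(array([-0.16, -0.73,  0.07]), array([-0.0003, -0.    , -0.0009]))
scene sleeve 105 xy tool [-1.4  1.2]
scene tip 17 xy tool [-6.7  1.3]
scene collar 39 xy tool [-1.2  1.4]
scene max z tool [176.9 177.  177.  177.2 177.2 177.3 177.3 178.7]
[(70, 13.2, 22), (73, 13.6, 33), (76, 20.3, 34), (79, 15.6, 22), (82, 11.9, 11), (85, 0.0, 1), (88, 5.1, 11), (91, 7.0, 12), (94, 6.9, 13), (97, 9.8, 15), (100, 7.1, 13), (103, 8.6, 15), (106, 7.9, 14), (109, 9.6, 10), (112, 8.3, 17), (115, 9.2, 11), (118, 6.9, 8), (121, 0.7, 2), (124, 1.3, 2), (127, 2.3, 4), (130, 3.3, 3), (133, 2.6, 5), (136, 0.6, 3), (139, 0.6, 3), (142, 2.1, 3), (145, 0, 0), (148, 0, 0), (151, 0, 0), (154, 0, 0)]
top max z tool [176.4 176.4 176.6 176.7 177.1 177.1 177.2 177.2]
[(70, 0, 0), (73, 0, 0), (76, 0, 0), (79, 0, 0), (82, 0, 0), (85, 0, 0), (88, 0, 0), (91, 0, 0), (94, 0, 0), (97, 0, 0), (100, 0, 0), (103, 0, 0), (106, 0, 0), (109, 0, 0), (112, 0, 0), (115, 0, 0), (118, 0, 0), (121, 0, 0), (124, 0, 0), (127, 0, 0), (130, 0, 0), (133, 0, 0), (136, 0, 0), (139, 0, 0), (142, 0, 0), (145, 0, 0), (148, 0, 0), (151, 0, 0), (154, 0, 0)]
```

View pics/s3.png

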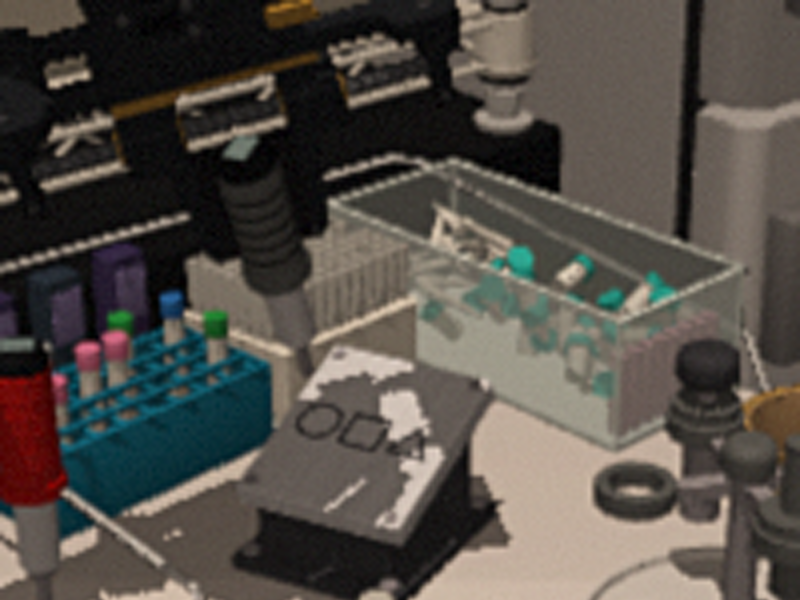

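```bash
cat > f.py <<'E'
from g import *;from plan import *
def avg(k=8):
    F=[];P=[]
    for _ in range(k): snapshot("top");s=status.get_state();F.append(s["contact_force"]);P.append(s["tcp_pos"])
    F=np.array(F);P=np.array(P)
    print("clock",s["clock"],"Fn %.2f +- %.2f"%((F@NP).mean(),(F@NP).std()/k**.5),"F",F.mean(0).round(2),"h above ring plane %.2f"%((P-RING)@NP).mean(),"T",s["torque"].round(2))
E
python3 - <<'E'
from f import *
avg(8)
st=status.get_state();Rm=R.from_rotvec(st["tcp_rot"]).as_matrix()
print("move xy",Rm.T@(np.array([506.1,202.1,58.7])-st["tcp_pos"])-[-1.4,1.25,0])
w=np.load("scene1.npz")["w"].reshape(-1,3);q=(w-st["tcp_pos"])@Rm;k=np.hypot(q[:,0],q[:,1])<20;k&=(abs(q[:,2]-175)<5);print(k.sum(),np.median(q[k],0))
E
```

```text
clock 7.55 Fn -1.61 +- 0.09 F [ 0.11 -0.16 -1.7 ] h above ring plane 174.61 T [-0.16  0.19 -0.02]
move xy [  1.73941963   0.39538123 174.41754199]
245 [ -1.09870049   1.01041753 174.38372511]
```

To row units: 24 mm is 0.048, 1.7 mm is 0.0034.

>>> {"api": "send_rows", "payload": {"delta_pos": [[0.0034,0.0008,0.01],[0.0034,0.0008,0.024],[0.0034,0.0008,0.036],[0.0034,0.0008,0.044],[0.0034,0.0008,0.048],[0.0034,0.0008,0.048],[0.0034,0.0008,0.048],[0.0034,0.0008,0.048]], "delta_rot": [[0,0,0],[0,0,0],[0,0,0],[0,0,0],[0,0,0],[0,0,0],[0,0,0],[0,0,0]], "gripper": [10,10,10,10,10,10,10,10]}}

```text
clock: 8.35
tcp_pos: [457.5, 186.0, 200.4]
tcp_rot: [2.623, 1.528, 0.529]
contact_force: [-0.7, -0.1, -0.4]
grip_width: 24.8
grasp_force: 30.0
```

Run:
```python
from f import *
avg(10);print(delta(RING+NP*150,RP))
s=snapshot("scene");gauge(s,"scene");cv2.imwrite("pics/s4.png",cv2.resize(s["image"][150:250,170:290],None,fx=6,fy=6,interpolation=2))
```

```text
clock 8.85 Fn -1.35 +- 0.13 F [-0.08  0.18 -1.44] h above ring plane 150.69 T [-0.1   0.14  0.04]
(array([-1.45,  0.2 ,  0.59]), array([-0.0016,  0.0004, -0.0003]))
scene sleeve 101 xy tool [-1.5  0.8]
scene tip 17 xy tool [-2.4  0.3]
scene collar 37 xy tool [-1.   1.2]
scene max z tool [153.  153.1 153.3 153.3 153.3 153.5 153.7 154.3]
[(70, 12.4, 23), (73, 15.5, 25), (76, 16.7, 36), (79, 10.7, 20), (82, 13.7, 10), (85, 0, 0), (88, 6.0, 9), (91, 6.5, 13), (94, 8.8, 12), (97, 8.1, 11), (100, 8.0, 15), (103, 5.0, 13), (106, 10.5, 15), (109, 9.7, 12), (112, 7.8, 14), (115, 7.2, 11), (118, 5.5, 9), (121, 0.0, 1), (124, 0.0, 1), (127, 1.1, 4), (130, 2.9, 3), (133, 4.3, 4), (136, 2.3, 4), (139, 0.8, 3), (142, 1.6, 2), (145, 14.9, 7), (148, 47.8, 211), (151, 48.7, 108), (154, 0.0, 1)]
```

View pics/s4.png

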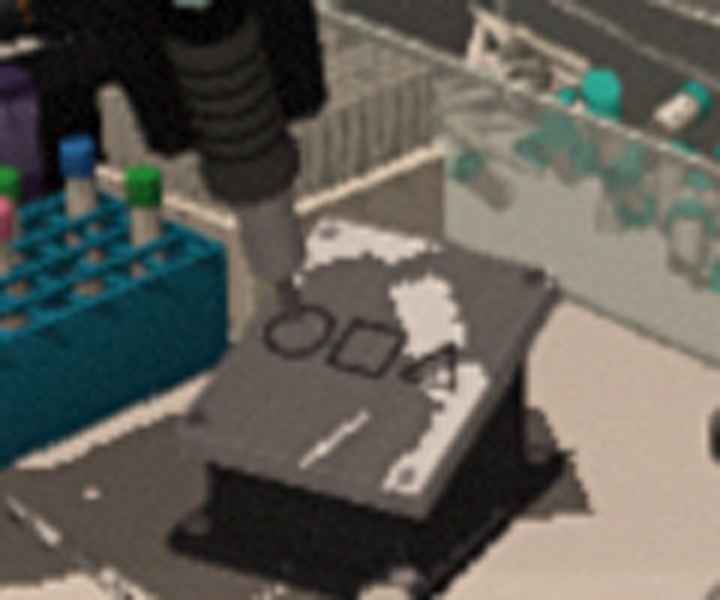

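```bash
cat >> h.py <<'E'
def px(p,s):
    K=np.array(s["mtx"]);c=R.from_rotvec(s["rotation"]).as_matrix().T@(np.array(p)-s["eye"]);return np.array([K[0,2]+K[0,0]*c[0]/-c[2],K[1,2]-K[1,1]*c[1]/-c[2]])
E
python3 - <<'E'
from f import *
s=snapshot("scene");st=status.get_state();Rm=R.from_rotvec(st["tcp_rot"]).as_matrix()
cr=lambda p:((px(p,s)-[170,150]+.5)*6-.5).round(1)
for o in((-1.4,1.0),(0,0)):
  for z in(16,76,84,124,146,150.7): print(o,z,cr(st["tcp_pos"]+Rm@[*o,z]))
print("ring",cr([506.1,202.1,58.7]),cr([505.0,202.9,58.3]))
im=s["image"].astype(float)
cv2.imwrite("pics/s5.png",cv2.resize(s["image"][188:214,205:235],None,fx=20,fy=20,interpolation=2))
E
```

```text
(-1.4, 1.0) 16 [196.8  -8.9]
(-1.4, 1.0) 76 [244.9 151.7]
(-1.4, 1.0) 84 [250.9 171.9]
(-1.4, 1.0) 124 [280.1 269.2]
(-1.4, 1.0) 146 [295.3 320.2]
(-1.4, 1.0) 150.7 [298.5 330.8]
(0, 0) 16 [192.4 -11. ]
(0, 0) 76 [240.6 149.6]
(0, 0) 84 [246.7 169.8]
(0, 0) 124 [276.  267.1]
(0, 0) 146 [291.3 318.1]
(0, 0) 150.7 [294.5 328.7]
ring [299. 330.] [294.6 331.3]
```

View pics/s5.png

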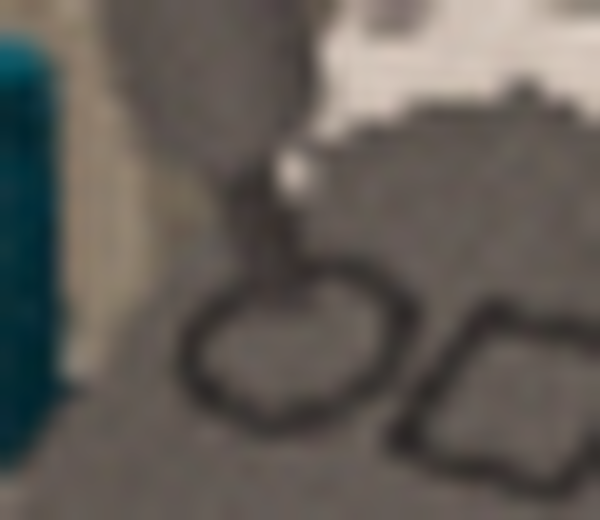

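The tip end is at pixel (219.5,202.7) and the ring centre at (219.9,205.4). That matches the projected axis, which meets the plate at the ring centre. I'll advance gently.

To row units: 6 mm is 0.012, 5 mm is 0.01.

>>> {"api": "send_rows", "payload": {"delta_pos": [[0,0,0.002],[0,0,0.004],[0,0,0.006],[0,0,0.008],[0,0,0.01],[0,0,0.012],[0,0,0.012],[0,0,0.012]], "delta_rot": [[0,0,0],[0,0,0],[0,0,0],[0,0,0],[0,0,0],[0,0,0],[0,0,0],[0,0,0]], "gripper": [10,10,10,10,10,10,10,10]}}

```text
clock: 9.75
tcp_pos: [459.3, 186.7, 194.5]
tcp_rot: [2.624, 1.528, 0.528]
contact_force: [-0.3, -0.1, -0.2]
grip_width: 25.2
grasp_force: 30.0
```

```bash
python3 -c "
from f import *
avg(12)"
```

```text
clock 10.35 Fn 0.25 +- 0.17 F [-0.83 -0.19 -0.05] h above ring plane 144.60 T [-0.12  0.21 -0.03]
```

To row units: 2 mm is 0.004, 1 mm is 0.002.

>>> {"api": "send_rows", "payload": {"delta_pos": [[0,0,0.002],[0,0,0.004],[0,0,0.004],[0,0,0.004]], "delta_rot": [[0,0,0],[0,0,0],[0,0,0],[0,0,0]], "gripper": [10,10,10,10]}}

```text
clock: 10.75
tcp_pos: [460.0, 186.9, 192.6]
tcp_rot: [2.623, 1.528, 0.529]
contact_force: [-0.9, 0.6, 0.4]
grip_width: 24.9
grasp_force: 30.0
```

```bash
python3 -c "
from f import *
avg(12)"
```

```text
clock 11.35 Fn 0.72 +- 0.10 F [-1.06 -0.13  0.39] h above ring plane 142.58 T [-0.12  0.25 -0.04]
```

To row units: 0.9 mm is 0.0018, 0.5 mm is 0.001.

>>> {"api": "send_rows", "payload": {"delta_pos": [[0,0,0.001],[0,0,0.0018],[0,0,0.0018],[0,0,0.0018],[0,0,0.0018],[0,0,0.0018]], "delta_rot": [[0,0,0],[0,0,0],[0,0,0],[0,0,0],[0,0,0],[0,0,0]], "gripper": [10,10,10,10,10,10]}}

```text
clock: 11.95
tcp_pos: [460.2, 187.0, 191.7]
tcp_rot: [2.623, 1.528, 0.529]
contact_force: [-1.5, -0.4, -0.3]
grip_width: 24.7
grasp_force: 30.0
```

Run:
```python
from f import *
avg(24)
s=snapshot("scene");gauge(s,"scene");cv2.imwrite("pics/s6.png",cv2.resize(s["image"][180:214,200:240],None,fx=15,fy=15,interpolation=2))
print(delta(RING,RP))
for t in("scriber","plug_pin","vial_2","strips_1"):
  for d in look_for(t,s)[:1]: print(t,np.round(d["box"]),d["p"])
```

```text
clock 13.15 Fn 0.93 +- 0.11 F [-0.95 -0.36  0.62] h above ring plane 141.67 T [-0.15  0.23  0.02]
scene sleeve 99 xy tool [-1.4  0.7]
scene tip 318 xy tool [-5.7  2.1]
scene collar 41 xy tool [-1.2  1. ]
scene max z tool [143.8 143.8 143.9 143.9 143.9 144.3 144.5 144.9]
[(70, 9.6, 21), (73, 16.8, 31), (76, 18.9, 33), (79, 18.1, 20), (82, 12.3, 10), (85, 0, 0), (88, 4.5, 9), (91, 4.6, 9), (94, 10.5, 15), (97, 8.0, 13), (100, 7.2, 12), (103, 8.7, 13), (106, 7.0, 15), (109, 5.9, 9), (112, 9.5, 15), (115, 9.3, 9), (118, 4.7, 11), (121, 1.3, 2), (124, 0.0, 1), (127, 0.5, 2), (130, 2.1, 5), (133, 2.4, 2), (136, 18.6, 11), (139, 42.0, 192), (142, 46.6, 108), (145, 0, 0), (148, 0, 0), (151, 0, 0), (154, 0, 0)]
(array([ -1.37,   0.45, 141.67]), array([-0.0016,  0.0004, -0.0003]))
scriber [330. 208. 350. 262.] 0.88
plug_pin [307. 186. 328. 230.] 0.98
vial_2 [227. 249. 243. 280.] 0.72
strips_1 [394. 224. 420. 262.] 0.85
```

View pics/s6.png

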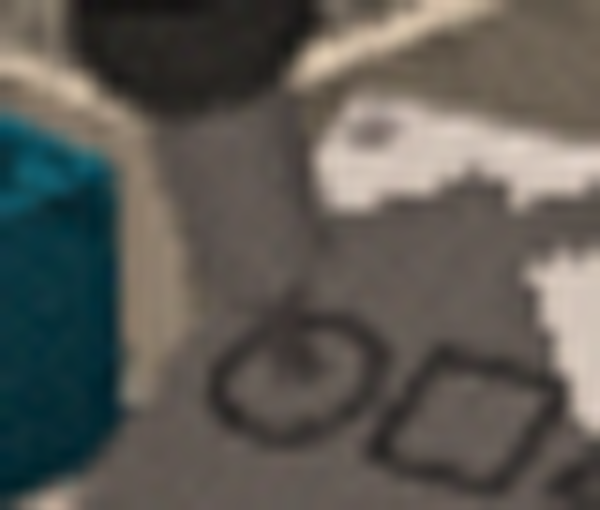

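The tip is inside the ring (end near crop (300,365), ring centre (298,380)). Normal force is about 2.4 N, so it is at about half travel. Now I hold still.

>>> {"api": "send_rows", "payload": {"delta_pos": [[0,0,0],[0,0,0],[0,0,0],[0,0,0],[0,0,0],[0,0,0],[0,0,0],[0,0,0],[0,0,0],[0,0,0]], "delta_rot": [[0,0,0],[0,0,0],[0,0,0],[0,0,0],[0,0,0],[0,0,0],[0,0,0],[0,0,0],[0,0,0],[0,0,0]], "gripper": [10,10,10,10,10,10,10,10,10,10]}}

```text
clock: 14.4
tcp_pos: [460.2, 187.1, 191.7]
tcp_rot: [2.623, 1.528, 0.529]
contact_force: [-0.6, -0.1, 1.1]
grip_width: 24.9
grasp_force: 30.0
```

>>> {"api": "send_rows", "payload": {"delta_pos": [[0,0,0],[0,0,0],[0,0,0],[0,0,0],[0,0,0],[0,0,0],[0,0,0],[0,0,0],[0,0,0],[0,0,0]], "delta_rot": [[0,0,0],[0,0,0],[0,0,0],[0,0,0],[0,0,0],[0,0,0],[0,0,0],[0,0,0],[0,0,0],[0,0,0]], "gripper": [10,10,10,10,10,10,10,10,10,10]}}

```text
clock: 15.4
tcp_pos: [460.2, 187.0, 191.7]
tcp_rot: [2.623, 1.528, 0.529]
contact_force: [-0.6, -0.8, 1.4]
grip_width: 25.2
grasp_force: 30.0
```

```bash
python3 -c "
from f import *
avg(10)
print(job.job_done())"
```

```text
clock 15.9 Fn 0.82 +- 0.26 F [-0.86 -0.32  0.53] h above ring plane 141.67 T [-0.08  0.24  0.03]
the job is handed in; nothing more can be done
None
```

The job is handed in at 15.9 s, with no verdict returned: the gauge is still gripped, square to the plate by the fitted plane, its tip inside the ring mark and pushed in about 4.6 mm (about 2.4 N), held still for over two seconds.

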